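Clip the tool tag onto the bench eye and prove the catch

ROBOT

A 6-joint arm with a two-finger parallel gripper is mounted at the origin on a cart in front of the work surface, level with it; the furniture and walls round the work are solid. World frame = base frame: x ahead of the robot, y to its left, z up, the work surface at z = 0. Lengths are in m, angles in rad, forces in N, time in s.
With the tool pointing down it reaches from about 0.3 to 0.775 m from the base axis. Payload 14.6 kg.
Tool frame: the origin (TCP) lies midway between the tips of the shut fingers; the grasp point (between the pads) lies 19 mm behind it (grasp_offset is the distance from the TCP to the grasp point, in m); z points along the fingers, y is the line along which they close (so a half turn about z gives the same grasp; the last joint's range is limited). The gripper opens to 94 mm and grips with 3 to 60 N. Pads are 16 mm wide; open, the fingers measure 119 mm over their backs; the gripper's body (75 mm by 177 mm) begins 78 mm behind the grasp point.
Start: joints at [-1.252, 0.3, 1.521, -0, 1.321, -0.067], TCP at [0.207, -0.51, 0.205] pointing down, gripper open.
Joint ranges: [-3.03, 3.03], [-0.79, 2.21], [0.23, 2.52], [-1.04, 4.18], [0, 3.07], [-2.55, 2.55]. Speed limits (rad/s): [2.22, 2.22, 2.57, 3.14, 3.14, 3.14].

INTERFACE

Orientations are given as [roll, pitch, yaw] about the fixed x, y, z axes, in that order (R = Rz(yaw) Ry(pitch) Rx(roll)).
In Python, from station import * gives the robot as it stands. The module is installed in compiled form; this text tells all that it offers.
- The arm moves only by the tool send_rows, never from a script. Its argument "rows" is a list of rows, each an object of numbers: "dx", "dy", "dz": the shift along the tool's x, y, z in mm; "roll": the turn about the tool's z in degrees; "jaw": the closure, from -1 (fully open) to 1 (shut). In form: [{"dx": .., "dy": .., "dz": .., "roll": .., "jaw": ..}, ...]. A call has 1 to 12 rows; each row shifts and turns the commanded pose from where the row before left it, along the tool's axes as they then stand; what a row does not reach is not made up. A row lasts 1/12 s, in which the tool goes at most 41.7 mm and 7.16 degrees, less where a joint would pass 70% of its speed; a pose out of reach is approached as far as the arm can. A call is refused whole if a number of a shift passes 41.7 or a number of a turn 7.16, either way. A call with a gripper value outside its range is refused whole. The fingers move at their own pace and stop on an object; "force" is the grip in N (left out, the last holds). Time passes only in rows, so rows that do not move let the fingers close. It gives the time, the measured TCP pose, the force, the opening and the grip force at its end, in the units of the state.
- get_obs(): the state, without advancing time (a new reading comes with each control period).
- camera(name): name is "scene" or "side" or "wrist"; returns a dict with "frame" (420x560x3 uint8, red, green, blue), "z_map" (420x560 float32, m along the optical axis (not along the pixel's ray), 0 where there is no reading), "camera_matrix" (3x3 intrinsics, pixels), "rvec" (rotation vector, rad) and "tvec" (3), from world to camera coordinates, as OpenCV has them. Camera axes: x right, y down, z forward; pixel columns grow to the right and rows downward; lengths in m; the calibration is good to about 2 mm. A picture is of the moment at which its call begins.
- hand_in(): hands the job in; it is judged then, once.
The state is a dict: "time_s": time; "qpos": joint angles; "joint_vel": joint speeds; "tau": joint torques, N m; "ee_pos": TCP position; "eef_rot": TCP orientation; "force": force on the tool from outside, world axes, zero at the start; "moment": the same for the moment, N m; "grip_width": finger opening in m; "grip_force": force on a finger pad.
Only numpy, scipy, OpenCV 4.12 (cv2) and the standard library are available. Lean on these libraries where they do the work, as an engineer would, in place of code of your own. Each camera call takes 0.05 s, during which the arm holds its last target. There are 200 camera calls.

TASK

Return the tool tag to its bench eye: pick it up by the handle and push its snap hook onto the eye's front leg, so that the leg presses the sprung gate inward, passes into the hook and the gate snaps shut behind it. Then prove the catch by pulling the tag straight back against the closed gate with about 10 N for half a second, lay it flat on the metal plate, still clipped, and let go. Be gentle: never load the eye with more than 15 N, and leave the things standing round it alone.

Things in the scene. Friction and masses are not known exactly. Their poses are not given: they have to be found in the camera images.
- tag_center (a point): Tool tag: black handle bar 64 x 18 x 34 mm (long, wide, high) with a flat steel snap hook on its front end, about 0.2 kg. Point: the handle's centre, 17 mm above its flat underside; grasp here across the 18 mm. x runs along the handle to the hook, y left, z up. With the gate shut behind it, the eye's leg can lie between x = 60 and 99 mm.
- seat (a point): Middle of the hook, where the centre of the eye's leg lies when seated against the throat (60 mm ahead of tag_center, 4 mm lower; axes as there). The hook is 8 mm bar: two level prongs along x, centred at y = -20 and +20 mm. The mouth faces +x, shut by the gate. Pushed in, the leg frees the gate only when it is within about 8 mm of this point.
- mouth (a point): Middle of the closed gate, 48 mm ahead of seat, same axes. The gate is a 5 mm bar along y from its pivot at y = -20 mm to a nose at y = 13.5 mm, 6.5 mm farther ahead, on the other prong. The eye's leg should enter 1 mm to the -y side of this point (4 mm more to either side still works).
- tag: The whole tool tag; origin on the underside of the handle, below tag_center, same axes.
- gate (a joint): Angle of the hook's sprung gate, rad: 0 shut, grows as it folds inward, at most 1.4. Pushing it in takes about 2 to 6 N; it springs shut by itself.
- slot_mid (a point): Middle of the 54 mm long dark slot in the top face of the metal plate, 8 mm above the table, out of which the eye's front leg rises. z up; x from the plate's open front toward the clamp block: the hook is pushed on along +x. The leg stands at y = 0, anywhere from 20 mm before to 20 mm behind this point; where is not measured: find it by feel or sight.
- eye_rail: Fixed dark rail on the plate that carries the eye. Origin at slot_mid, same axes. A grey clamp block (36 x 50 x 27 mm, black knob), locked on the rail, holds the eye and cannot be pushed along. The eye is a closed loop of 12 mm round bar in the x-z plane, 70 mm high: front leg in the slot, top bar 95 mm back to the rear leg in the block. The bush yields along x by about 1 mm per 4 N.
- plate: Fixed aluminium plate, 318 x 90 x 8 mm, under the eye; origin 8 mm straight below slot_mid, same axes. It reaches 161 mm to the front (-x) of the slot, room for the tag to lie flat, and 157 mm behind it.
- label_roll: Bystander: white roll of labels, 68 mm across, 40 mm high; origin at the centre of its underside.
- measure_cup: Bystander: small clear measuring cup, 57 mm across, 51 mm high; origin at the centre of its underside.
- spice_jar: Bystander: round jar with a white cap, 47 mm across, 98 mm high; origin at the centre of its underside.

How it is judged:
By the outcome, as a careful person would: the job done as asked, in the order asked, and still so for the second after the job is handed in, with the robot touching nothing.
It also fails if it takes over 69 s, if anything falls off the work surface, if the arm or the gripper's body presses on something with over 40 N, if the wrist force passes 120 N, or if a joint passes its speed limit or range.

## Working session

There is one attempt and no reset: what is moved stays moved. The work goes in short steps, Python scripts to look and compute and a tool call to move; the robot and the scene stay as the last step left them, time stands still between calls to the robot, and variables do not carry over. Pictures are saved under pics/ and viewed, at most 10 in all, crops included, and the job is handed in when it is done.

Besides the shell and the picture viewer there is one more tool, called after "Request:" as name(argument=value, ...), one argument or row to a line, values as JSON. send_rows: Moves the arm, as the interface text tells. Its arguments: {"type":"object","properties":{"rows":{"type":"array"},"force":{"type":"number"}},"required":["rows"]}

```bash
mkdir -p pics; cat > h.py <<'E'
from station import *
import numpy as np, cv2
def cam(n):
    c=camera(n); R=cv2.Rodrigues(np.array(c["rvec"],float))[0]; t=np.array(c["tvec"],float).ravel()
    c["R"]=R;c["t"]=t;return c
def cloud(c):
    K=c["camera_matrix"];z=c["z_map"];v,u=np.mgrid[:z.shape[0],:z.shape[1]]
    P=np.stack([(u-K[0,2])/K[0,0]*z,(v-K[1,2])/K[1,1]*z,z],-1)
    W=(P-c["t"])@c["R"]; W[z==0]=np.nan; return W
def ray(c,u,v,h):
    K=c["camera_matrix"];d=c["R"].T@np.array([(u-K[0,2])/K[0,0],(v-K[1,2])/K[1,1],1]);o=-c["R"].T@c["t"]
    return o+d*(h-o[2])/d[2]
def save(c,f): cv2.imwrite("pics/"+f,c["frame"][:,:,::-1])
def show(o=None):
    o=o or get_obs()
    for k in("time_s","ee_pos","eef_rot","force","moment","grip_width","grip_force","qpos"): print(k,np.round(o[k],4))
E
python3 - <<'E'
from h import *
show()
for n in("scene","side","wrist"):
    c=cam(n); save(c,n+"0.png"); print(n,-c["R"].T@c["t"],c["R"][2],c["camera_matrix"][0,0])
    np.savez("pics/"+n+"0.npz",**{k:c[k] for k in("frame","z_map","camera_matrix","R","t")})
a=[cv2.imread("pics/%s0.png"%n) for n in("scene","side")]
E
```

```text
time_s 0.0
ee_pos [ 0.2069 -0.5093  0.2049]
eef_rot [-3.1404e+00 -1.0000e-04  3.8580e-01]
force [0.0378 0.0724 0.493 ]
moment [0.0348 0.0075 0.0403]
grip_width 0.094
grip_force 0.0
qpos [-1.2516  0.3005  1.5216 -0.      1.3207 -0.0666]
scene [-0.00194079  0.90388382  0.58234643] [ 0.5259465  -0.64723027 -0.55179096] 527.6391548142141
side [0.14803316 1.11395296 0.48720972] [ 0.36504538 -0.82439368 -0.43257014] 464.00210046358137
wrist [ 0.27031469 -0.48335558  0.38428115] [-0.21306014 -0.08601809 -0.97324522] 336.6044522442162
```

View pics/scene0.png

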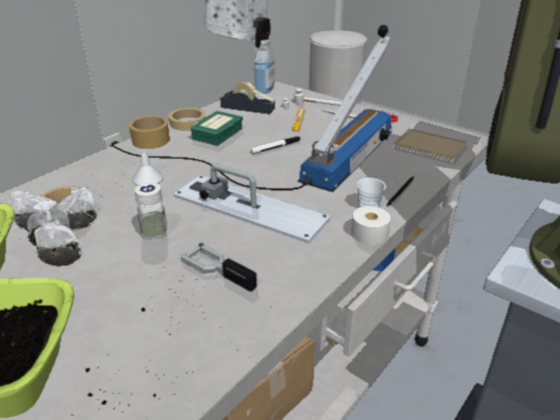

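View pics/side0.png

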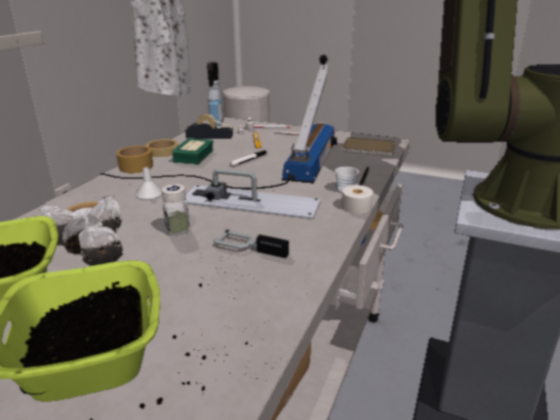

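The scene view shows the tag with its handle at about (240,274) and hook at (203,258). The plate runs from (180,188) to (325,220), with the eye's front leg near (253,205) and the clamp at (212,188). The jar is at (150,210), the roll at (371,225) and the cup at (370,195). The side view agrees.

```bash
python3 - <<'E'
from h import *
for n,bh,bp in(("scene",(215,255,262,292),(170,172,332,240)),("side",(250,230,295,262),(180,168,325,218))):
    d=np.load("pics/%s0.npz"%n); c={k:d[k] for k in d}; W=cloud(c); f=c["frame"].astype(int)
    u0,v0,u1,v1=bh; w=W[v0:v1,u0:u1]; g=f[v0:v1,u0:u1]
    m=(g.max(-1)<70)&(w[...,2]>0.029); top=w[m]; print(n,"handle top n",len(top),np.median(top[:,2]))
    r=cv2.minAreaRect((top[:,:2]*1000).astype(np.float32)); print(r, cv2.boxPoints(r).round(1).tolist())
    u0,v0,u1,v1=bp; w=W[v0:v1,u0:u1]; g=f[v0:v1,u0:u1]
    m=(abs(w[...,2]-0.008)<0.004)&(g.min(-1)>150)&(g[...,2]>=g[...,0])
    k,l,s,_=cv2.connectedComponentsWithStats(m.astype(np.uint8)); print("plate comps",s[1:,4].max())
    p=w[m]; r=cv2.minAreaRect((p[:,:2]*1000).astype(np.float32)); print(r,cv2.boxPoints(r).round(1).tolist())
    # things high
    for nm,cond in(("eye",w[...,2]>0.04),):
        q=w[cond]; print(nm,len(q),q.min(0).round(3),q.max(0).round(3))
        q=w[w[...,2]>0.066]; print("topbar ends",q[q[:,0].argmin()].round(3),q[q[:,0].argmax()].round(3))
d=np.load("pics/scene0.npz"); cv2.imwrite("pics/s0c.png",cv2.resize(d["frame"][160:300,160:340,::-1],None,fx=4.4,fy=4.2,interpolation=cv2.INTER_CUBIC))
E
```

```text
scene handle top n 282 0.032699815830389535
((459.8666076660156, 429.17449951171875), (60.85332107543945, 18.134349822998047), 0.5304004549980164) [[429.3999938964844, 438.0], [429.5, 419.79998779296875], [490.3999938964844, 420.3999938964844], [490.20001220703125, 438.5]]
plate comps 2893
((600.338623046875, 246.36871337890625), (319.51519775390625, 95.9987564086914), 8.942523002624512) [[435.1000061035156, 269.0], [450.0, 174.10000610351562], [765.5999755859375, 223.8000030517578], [750.7000122070312, 318.6000061035156]]
eye 323 [0.499 0.099 0.04 ] [0.688 0.265 0.078]
topbar ends [0.585 0.248 0.067] [0.653 0.256 0.066]
side handle top n 182 0.03341498595459603
((459.5368347167969, 431.94915771484375), (17.215341567993164, 60.083988189697266), 87.9115982055664) [[429.20001220703125, 424.3999938964844], [489.20001220703125, 422.29998779296875], [489.8999938964844, 439.5], [429.79998779296875, 441.6000061035156]]
plate comps 1624
((598.7713623046875, 248.02566528320312), (317.2193603515625, 95.40208435058594), 9.121637344360352) [[434.6000061035156, 270.0], [449.70001220703125, 175.8000030517578], [762.9000244140625, 226.10000610351562], [747.7999877929688, 320.29998779296875]]
eye 589 [0.498 0.087 0.04 ] [0.688 0.437 0.099]
topbar ends [0.583 0.247 0.067] [0.687 0.258 0.07 ]
```

View pics/s0c.png

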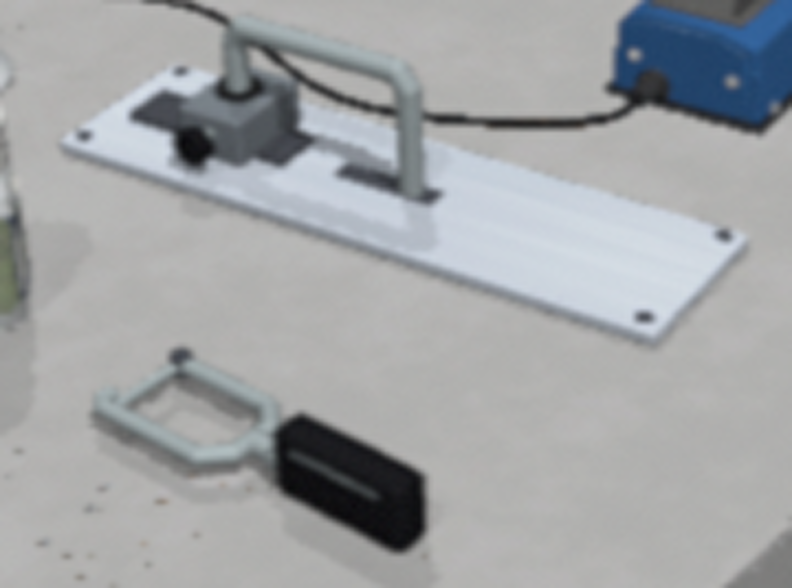

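The crop shows the pivot (dark) at (180,355), on the right-hand (-y) prong. The eye's leg stands near the slot's front end, at crop (412,190).

```bash
python3 - <<'E'
from h import *
for n in("scene","side"):
    d=np.load("pics/%s0.npz"%n); c={k:d[k] for k in d}; W=cloud(c); f=c["frame"].astype(int)
    z=W[...,2]; yaw=np.radians(9.0); O=np.array([.6013,.2475])
    L=np.stack([(W[...,0]-O[0])*np.cos(yaw)+(W[...,1]-O[1])*np.sin(yaw),-(W[...,0]-O[0])*np.sin(yaw)+(W[...,1]-O[1])*np.cos(yaw)],-1)
    m=(z>.02)&(z<.06)&(abs(L[...,0])<.04)&(abs(L[...,1])<.03)
    q=L[m]; print(n,"leg local",len(q),np.median(q,0).round(4),np.percentile(q,[5,95],0).round(4).tolist(),"world",np.median(W[m],0).round(4))
    s=(z>.005)&(z<.012)&(f.max(-1)<110)&(abs(L[...,0])<.04)&(abs(L[...,1])<.02); q=L[s]
    print(" slot",len(q),np.percentile(q,[3,50,97],0).round(4).tolist())
    # hook
    u0,v0,u1,v1=(175,238,232,282) if n=="scene" else (208,226,262,256)
    w=W[v0:v1,u0:u1]; hm=(w[...,2]>.012)&(w[...,2]<.025); q=w[hm]; 
    r=cv2.minAreaRect((q[:,:2]*1000).astype(np.float32)); print(" hook",len(q),q.min(0).round(3),q.max(0).round(3),r)
    dk=(f[v0:v1,u0:u1].max(-1)<90)&(w[...,2]>.008); print(" dark pivot",np.nanmedian(w[dk],0).round(4) if dk.any() else None)
    for nm,b in(("jar",(132,180,170,240)),("roll",(350,205,392,245)),("cup",(354,178,388,208))) if n=="scene" else ():
        w=W[b[1]:b[3],b[0]:b[2]].reshape(-1,3); w=w[w[:,2]>.03]; print(nm,w.min(0).round(3),w.max(0).round(3))
    # obstacles above .15 in reach
    m=(z>.12)&(W[...,0]>.1)&(W[...,0]<1)&(abs(W[...,1])<.8)&(np.hypot(W[...,0],W[...,1])<.95); q=W[m]
    if len(q):
        for a in np.arange(-.8,.8,.1):
            s=q[(q[:,1]>=a)&(q[:,1]<a+.1)]
            if len(s)>5: print("  y",a.round(1),len(s),s.min(0).round(2),s.max(0).round(2))
E
```

```text
scene leg local 104 [-0.0148  0.0033] [[-0.0177, -0.0032], [-0.009, 0.0066]] world [0.5862 0.2486 0.0405]
 slot 53 [[-0.0215, -0.0078], [0.0076, -0.0018], [0.0234, 0.0039]]
 hook 441 [0.47  0.405 0.012] [0.579 0.454 0.024] ((524.8570556640625, 428.95098876953125), (108.56534576416016, 48.8690185546875), 1.319973349571228)
 dark pivot [0.4825 0.4355 0.0264]
jar [0.652 0.398 0.03 ] [0.704 0.452 0.1  ]
roll [0.33  0.139 0.03 ] [0.399 0.209 0.042]
cup [0.37  0.064 0.03 ] [0.441 0.162 0.053]
  y -0.3 145 [ 0.57 -0.23  0.2 ] [ 0.59 -0.2   0.27]
  y -0.2 560 [ 0.55 -0.2   0.16] [ 0.59 -0.1   0.27]
  y -0.1 568 [ 0.24 -0.1   0.12] [ 0.58 -0.    0.4 ]
  y -0.0 3539 [0.1  0.   0.12] [0.56 0.1  0.42]
  y 0.1 7146 [0.1  0.1  0.16] [0.21 0.14 0.38]
side leg local 82 [-0.0137  0.0033] [[-0.0176, -0.0014], [-0.007, 0.0069]] world [0.5869 0.2487 0.0385]
 slot 43 [[-0.0225, -0.0123], [0.0054, -0.0025], [0.024, 0.0039]]
 hook 347 [0.479 0.403 0.012] [0.579 0.455 0.025] ((528.2263793945312, 431.2325439453125), (51.18634796142578, 98.791748046875), 86.74748992919922)
 dark pivot [0.4866 0.4356 0.0199]
  y -0.3 75 [ 0.57 -0.23  0.21] [ 0.59 -0.2   0.27]
  y -0.2 287 [ 0.55 -0.2   0.16] [ 0.59 -0.1   0.27]
  y -0.1 491 [ 0.24 -0.1   0.12] [ 0.57 -0.    0.43]
  y -0.0 5326 [0.1  0.   0.12] [0.56 0.1  0.44]
  y 0.1 4498 [0.1  0.1  0.16] [0.21 0.14 0.38]
```

```bash
python3 - <<'E'
from h import *
d=np.load("pics/scene0.npz"); c={k:d[k] for k in d}; W=cloud(c)
w=W[20:150,305:395]; 
for a in np.arange(.06,.46,.05):
    s=w[(w[...,2]>=a)&(w[...,2]<a+.05)&(w[...,0]<1)]
    if len(s): print(a.round(2),len(s),np.percentile(s,2,0).round(2),np.percentile(s,98,0).round(2))
E
```

```text
0.06 751 [ 0.52 -0.2   0.06] [0.58 0.09 0.11]
0.11 604 [ 0.53 -0.08  0.11] [0.57 0.05 0.16]
0.16 553 [ 0.55 -0.18  0.16] [ 0.58 -0.06  0.21]
0.21 287 [ 0.56 -0.23  0.21] [ 0.59 -0.17  0.26]
0.26 56 [ 0.57 -0.21  0.26] [ 0.59 -0.19  0.27]
```

Request:
send_rows(
  rows=[
    {"roll": 5.53, "jaw": -1},
    {"roll": 5.53},
    {"roll": 5.53},
    {"roll": 5.53},
    {"dx": 12, "dy": -39},
    {"dx": 12, "dy": -39},
    {"dx": 12, "dy": -39},
    {"dx": 12, "dy": -39},
    {"dx": 12, "dy": -39},
    {"dx": 12, "dy": -39},
    {"dx": 12, "dy": -39},
    {"dx": 12, "dy": -39},
  ],
)

```text
invalid input at $.rows[0]: expected keys dx, dy, dz, roll, jaw
```

Request:
send_rows(
  rows=[
    {"dx": 12, "dy": -39},
    {"dx": 12, "dy": -39},
    {"dx": 12, "dy": -39},
    {"dx": 12, "dy": -39},
    {"dx": 12, "dy": -39},
    {"dx": 9, "dy": -39},
    {"dx": 9, "dy": -39},
    {"dx": 9, "dy": -39},
    {"dx": 9, "dy": -39},
    {"dx": 9, "dy": -39},
    {"dx": 9, "dy": -39},
    {"dx": 9, "dy": -39},
  ],
)

```text
invalid input at $.rows[0]: expected keys dx, dy, dz, roll, jaw
```

Request:
send_rows(
  rows=[
    {"dx": 0, "dy": 0, "dz": 0, "roll": 5.53, "jaw": -1},
    {"dx": 0, "dy": 0, "dz": 0, "roll": 5.53, "jaw": -1},
    {"dx": 0, "dy": 0, "dz": 0, "roll": 5.53, "jaw": -1},
    {"dx": 0, "dy": 0, "dz": 0, "roll": 5.53, "jaw": -1},
    {"dx": 12, "dy": -39, "dz": 0, "roll": 0, "jaw": -1},
    {"dx": 12, "dy": -39, "dz": 0, "roll": 0, "jaw": -1},
    {"dx": 12, "dy": -39, "dz": 0, "roll": 0, "jaw": -1},
    {"dx": 12, "dy": -39, "dz": 0, "roll": 0, "jaw": -1},
    {"dx": 12, "dy": -39, "dz": 0, "roll": 0, "jaw": -1},
    {"dx": 12, "dy": -39, "dz": 0, "roll": 0, "jaw": -1},
    {"dx": 12, "dy": -39, "dz": 0, "roll": 0, "jaw": -1},
    {"dx": 12, "dy": -39, "dz": 0, "roll": 0, "jaw": -1},
  ],
)

```text
time_s: 1.15
ee_pos: [0.3029, -0.1957, 0.2054]
eef_rot: [3.141, -0.0, -0.001]
force: [1.2, 0.2, 0.5]
grip_width: 0.0943
grip_force: 0.0
```

Request:
send_rows(
  rows=[
    {"dx": 12, "dy": -39, "dz": 0, "roll": 0, "jaw": -1},
    {"dx": 12, "dy": -39, "dz": 0, "roll": 0, "jaw": -1},
    {"dx": 12, "dy": -39, "dz": 0, "roll": 0, "jaw": -1},
    {"dx": 12, "dy": -39, "dz": 0, "roll": 0, "jaw": -1},
    {"dx": 12, "dy": -39, "dz": 0, "roll": 0, "jaw": -1},
    {"dx": 9, "dy": -39, "dz": 0, "roll": 0, "jaw": -1},
    {"dx": 9, "dy": -39, "dz": 0, "roll": 0, "jaw": -1},
    {"dx": 9, "dy": -39, "dz": 0, "roll": 0, "jaw": -1},
    {"dx": 9, "dy": -39, "dz": 0, "roll": 0, "jaw": -1},
    {"dx": 9, "dy": -39, "dz": 0, "roll": 0, "jaw": -1},
    {"dx": 9, "dy": -39, "dz": 0, "roll": 0, "jaw": -1},
  ],
)

```text
time_s: 2.07
ee_pos: [0.417, 0.2336, 0.2053]
eef_rot: [3.142, 0.0, 0.0]
force: [1.3, -0.8, 0.0]
grip_width: 0.0939
grip_force: 0.0
```

Request:
send_rows(
  rows=[
    {"dx": 8.6, "dy": -39.4, "dz": 0, "roll": 0, "jaw": -1},
    {"dx": 8.6, "dy": -39.4, "dz": 0, "roll": 0, "jaw": -1},
    {"dx": 8.6, "dy": -39.4, "dz": 0, "roll": 0, "jaw": -1},
    {"dx": 8.6, "dy": -39.4, "dz": 0, "roll": 0, "jaw": -1},
    {"dx": 8.6, "dy": -39.4, "dz": 0, "roll": 0, "jaw": -1},
    {"dx": 0, "dy": 0, "dz": 30, "roll": 0, "jaw": -1},
    {"dx": 0, "dy": 0, "dz": 30, "roll": 0, "jaw": -1},
    {"dx": 0, "dy": 0, "dz": 30, "roll": 0, "jaw": -1},
    {"dx": 0, "dy": 0, "dz": 10, "roll": 0, "jaw": -1},
    {"dx": 0, "dy": 0, "dz": 0, "roll": 0, "jaw": -1},
  ],
)

```text
time_s: 2.9
ee_pos: [0.4592, 0.4275, 0.1028]
eef_rot: [3.138, 0.004, -0.0]
force: [-0.3, 0.2, 0.2]
grip_width: 0.094
grip_force: 0.0
```

```bash
python3 - <<'E'
from h import *
c=cam("wrist"); save(c,"w1.png"); W=cloud(c); f=c["frame"].astype(int)
o=get_obs(); print(o["ee_pos"],o["eef_rot"])
z=W[...,2]; m=(f.max(-1)<80)&(z>.028)&(z<.04)&(abs(W[...,0]-.46)<.06)&(abs(W[...,1]-.43)<.04)
q=W[m]; r=cv2.minAreaRect((q[:,:2]*1000).astype(np.float32)); print("handle",len(q),np.median(q[:,2]),r)
hk=(z>.009)&(z<.022)&(W[...,0]>.48)&(W[...,0]<.6)&(abs(W[...,1]-.43)<.04); q=W[hk]
r=cv2.minAreaRect((q[:,:2]*1000).astype(np.float32)); print("hook",len(q),q.min(0).round(4),q.max(0).round(4),r)
for a in(.52,.54,.555):
    s=q[abs(q[:,0]-a)<.006]; 
    lo=s[s[:,1]<.43];hi=s[s[:,1]>.43]; print(a,lo.mean(0).round(4),hi.mean(0).round(4))
E
```

```text
[0.460106   0.42820603 0.10535842] [ 3.14074506e+00  1.05880015e-03 -4.01201498e-04]
handle 1811 0.03374184745168965 ((465.271484375, 428.4837341308594), (61.654685974121094, 18.501052856445312), 1.214855670928955)
hook 2907 [0.4929 0.4057 0.0097] [0.5821 0.454  0.0219] ((537.45458984375, 430.0746765136719), (48.24459457397461, 89.18325805664062), 89.66407012939453)
0.52 [0.519  0.4167 0.0163] [0.519  0.4425 0.0163]
0.54 [0.5401 0.41   0.0164] [0.54   0.4495 0.0164]
0.555 [0.5552 0.4103 0.0164] [0.5551 0.4496 0.0163]
```

View pics/w1.png

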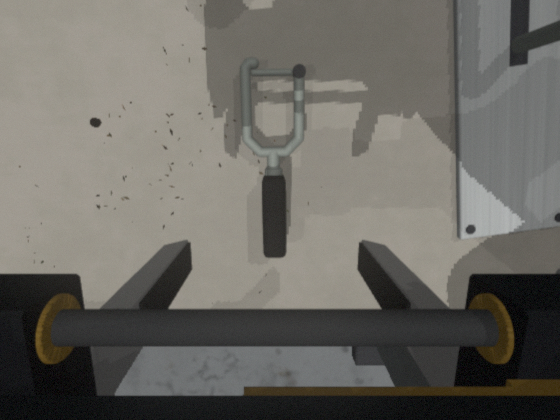

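The wrist view shows the handle at (275,217) centred between the open fingers, with the hook at (272,100) pointing ahead. Going down to grasp.

Request:
send_rows(
  rows=[
    {"dx": 3, "dy": 0, "dz": 20, "roll": 0, "jaw": -1},
    {"dx": 0, "dy": 0, "dz": 25, "roll": 0, "jaw": -1},
    {"dx": 0, "dy": 0, "dz": 25, "roll": 0, "jaw": -1},
    {"dx": 0, "dy": 0, "dz": 18, "roll": 0, "jaw": -1},
    {"dx": 0, "dy": 0, "dz": 8, "roll": 0, "jaw": -1},
    {"dx": 0, "dy": 0, "dz": 4, "roll": 0, "jaw": -1},
    {"dx": 0, "dy": 0, "dz": 0, "roll": 0, "jaw": -0.5},
    {"dx": 0, "dy": 0, "dz": 0, "roll": 0, "jaw": 0},
  ],
  force=15,
)

```text
time_s: 3.62
ee_pos: [0.464, 0.429, 0.0073]
eef_rot: [-3.14, -0.002, -0.0]
force: [-0.4, -0.4, -0.1]
grip_width: 0.0835
grip_force: 0.0
```

Request:
send_rows(
  rows=[
    {"dx": 0, "dy": 0, "dz": 0, "roll": 0, "jaw": 0.4},
    {"dx": 0, "dy": 0, "dz": 0, "roll": 0, "jaw": 0.7},
    {"dx": 0, "dy": 0, "dz": 0, "roll": 0, "jaw": 1},
    {"dx": 0, "dy": 0, "dz": 0, "roll": 0, "jaw": 1},
    {"dx": 0, "dy": 0, "dz": 0, "roll": 0, "jaw": 1},
    {"dx": 0, "dy": 0, "dz": 0, "roll": 0, "jaw": 1},
    {"dx": 0, "dy": 0, "dz": 0, "roll": 0, "jaw": 1},
    {"dx": 0, "dy": 0, "dz": 0, "roll": 0, "jaw": 1},
  ],
  force=50,
)

```text
time_s: 4.28
ee_pos: [0.4632, 0.4284, 0.0054]
eef_rot: [3.142, 0.0, -0.0]
force: [-0.3, -0.1, 1.0]
grip_width: 0.0307
grip_force: 0.0
```

Request:
send_rows(
  rows=[
    {"dx": 0, "dy": 0, "dz": 0, "roll": 0, "jaw": 1},
    {"dx": 0, "dy": 0, "dz": 0, "roll": 0, "jaw": 1},
    {"dx": 0, "dy": 0, "dz": 0, "roll": 0, "jaw": 1},
    {"dx": 0, "dy": 0, "dz": 0, "roll": 0, "jaw": 1},
    {"dx": 0, "dy": 0, "dz": 0, "roll": 0, "jaw": 1},
  ],
)

```text
time_s: 4.7
ee_pos: [0.4632, 0.4283, 0.0054]
eef_rot: [3.142, 0.0, -0.0]
force: [-0.7, -0.5, -0.1]
grip_width: 0.0176
grip_force: 50.0
```

Request:
send_rows(
  rows=[
    {"dx": 0, "dy": 0, "dz": -11, "roll": 0, "jaw": 1},
    {"dx": 0, "dy": 0, "dz": -11, "roll": 0, "jaw": 1},
    {"dx": -10, "dy": 10, "dz": 0, "roll": 0, "jaw": 1},
    {"dx": -10, "dy": 25, "dz": 0, "roll": -1, "jaw": 1},
    {"dx": 0, "dy": 30, "dz": 0, "roll": -1, "jaw": 1},
    {"dx": 0, "dy": 30, "dz": 0, "roll": -1, "jaw": 1},
    {"dx": 0, "dy": 30, "dz": 0, "roll": -1, "jaw": 1},
    {"dx": 0, "dy": 30, "dz": 0, "roll": -1, "jaw": 1},
    {"dx": 0, "dy": 25, "dz": 0, "roll": -2, "jaw": 1},
    {"dx": 0, "dy": 15, "dz": 0, "roll": -2, "jaw": 1},
    {"dx": 0, "dy": 0, "dz": 0, "roll": 0, "jaw": 1},
    {"dx": 0, "dy": 0, "dz": 0, "roll": 0, "jaw": 1},
  ],
)

```text
time_s: 5.7
ee_pos: [0.453, 0.2337, 0.0285]
eef_rot: [-3.141, -0.001, 0.155]
force: [0.1, -0.8, -2.1]
grip_width: 0.0174
grip_force: 50.0
```

```bash
python3 - <<'E'
from h import *
o=get_obs(); print(o["ee_pos"],o["eef_rot"],o["force"])
c=cam("wrist"); save(c,"w2.png"); W=cloud(c)
np.savez("pics/w2.npz",**{k:c[k] for k in("frame","z_map","camera_matrix","R","t")})
E
```

```text
[0.45298259 0.23370113 0.02852002] [-3.14111387e+00 -1.41391516e-03  1.54700204e-01] [ 0.11677697 -0.83716318 -2.10657159]
```

View pics/w2.png

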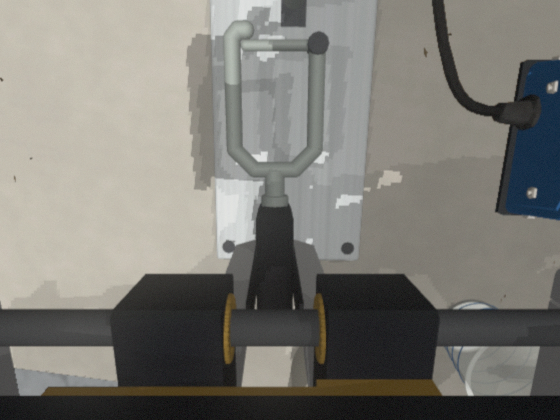

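The wrist view shows the gripped hook with prongs at u=234 and 316, the gate bar at v=45, and the slot's front end at (293,12). The leg is just out of view. Next I measure the hook and plate axes in this one view.

```bash
cat >> h.py <<'E'
def tool(W,o):
    y=o["eef_rot"][2]; d=W-np.array(o["ee_pos"]); 
    return np.stack([d[...,0]*np.cos(y)+d[...,1]*np.sin(y),-d[...,0]*np.sin(y)+d[...,1]*np.cos(y),W[...,2]],-1)
E
python3 - <<'E'
from h import *
d=np.load("pics/w2.npz"); c={k:d[k] for k in d}; W=cloud(c); o=get_obs(); T=tool(W,o); f=c["frame"].astype(int)
z=T[...,2]; hk=(z>.03)&(z<.05)&(T[...,0]>.04)&(abs(T[...,1])<.04)
q=T[hk]; print("hook z",np.percentile(q[:,2],[5,50,95]).round(4),"x max",q[:,0].max(),"n",len(q))
for a in(.06,.07,.08,.09,.1):
    s=q[abs(q[:,0]-a)<.004]; lo=s[s[:,1]<0];hi=s[s[:,1]>0]; print(a,[ (round(x[:,1].min(),4),round(x[:,1].max(),4),round(np.median(x[:,2]),4)) for x in(lo,hi)])
g=q[abs(q[:,1])<.012]; g=g[g[:,0]>.085]; print("gate x",g[:,0].min(),g[:,0].max(), np.median(g,0))
dk=(f.max(-1)<90)&(z>.03)&(z<.05)&(T[...,0]>.09)&(T[...,1]<-.01)&(T[...,1]>-.03); print("pivot",np.median(T[dk],0),dk.sum())
sl=(f.max(-1)<75)&(z<.012)&(z>0)&(T[...,0]>.11)&(abs(T[...,1])<.03); s=T[sl]; print("slot",len(s),s.min(0),s.max(0),np.median(s,0))
# plate edges: plate-height vs table in z
p=(z>.005)&(z<.012)&(T[...,0]<.14)&(T[...,0]>0.0)&(T[...,1]<.06)&(T[...,1]>-.08)
for a in(.02,.04,.06,.08,.1,.12):
    s=T[p&(abs(T[...,0]-a)<.004)]; print("plate",a,np.percentile(s[:,1],[.5,99.5]).round(4))
s=T[p&(abs(T[...,1])<.04)]; print("front",s[:,0].min())
E
```

```text
hook z [0.0373 0.0396 0.0414] x max 0.11934806163503416 n 6915
0.06 [(np.float64(-0.0237), np.float64(-0.0097), np.float64(0.0396)), (np.float64(0.0094), np.float64(0.0238), np.float64(0.0395))]
0.07 [(np.float64(-0.0238), np.float64(-0.0159), np.float64(0.0397)), (np.float64(0.016), np.float64(0.024), np.float64(0.0396))]
0.08 [(np.float64(-0.0236), np.float64(-0.0161), np.float64(0.0397)), (np.float64(0.0161), np.float64(0.0239), np.float64(0.0397))]
0.09 [(np.float64(-0.0238), np.float64(-0.0159), np.float64(0.0397)), (np.float64(0.016), np.float64(0.0238), np.float64(0.0397))]
0.1 [(np.float64(-0.0239), np.float64(-0.0158), np.float64(0.0396)), (np.float64(0.0161), np.float64(0.0241), np.float64(0.0398))]
gate x 0.10632909901170988 0.1186578251676361 [0.10878205 0.00119007 0.03839735]
pivot [ 0.10879686 -0.01939991  0.04128061] 373
slot 40 [ 0.12694774 -0.01577227  0.0065206 ] [ 0.13674114 -0.00503707  0.01115312] [ 0.13211555 -0.00908775  0.0085304 ]
plate 0.02 [-0.053  0.036]
plate 0.04 [-0.0532  0.0358]
plate 0.06 [-0.0535  0.0356]
plate 0.08 [-0.0536  0.0352]
plate 0.1 [-0.054   0.0349]
plate 0.12 [-0.0543  0.0346]
front 1.4684585690730341e-05
```

Request:
send_rows(
  rows=[
    {"dx": 0, "dy": 3.6, "dz": 0, "roll": 0.77, "jaw": 1},
    {"dx": 0, "dy": 3.6, "dz": 0, "roll": 0, "jaw": 1},
    {"dx": 0, "dy": 0, "dz": 0, "roll": 0, "jaw": 1},
    {"dx": 0, "dy": 0, "dz": 0, "roll": 0, "jaw": 1},
  ],
)

```text
time_s: 6.08
ee_pos: [0.4534, 0.2268, 0.0274]
eef_rot: [3.142, 0.0, 0.143]
force: [0.8, -0.5, -1.8]
grip_width: 0.0179
grip_force: 50.0
```

```bash
python3 - <<'E'
from h import *
o=get_obs(); print(o["ee_pos"],o["eef_rot"],o["force"])
c=cam("wrist"); W=cloud(c); T=tool(W,o); z=T[...,2]
p=(z>.005)&(z<.012)&(T[...,0]<.14)&(T[...,0]>0.0)&(T[...,1]<.06)&(T[...,1]>-.08)
for a in(.02,.05,.08,.12):
    s=T[p&(abs(T[...,0]-a)<.004)]; e=np.percentile(s[:,1],[.5,99.5]); print("plate",a,e.round(4),e.mean().round(4))
s=camera("scene"); cv2.imwrite("pics/s2.png",cv2.resize(s["frame"][150:270,170:340,::-1],None,fx=4.5,fy=4.5,interpolation=cv2.INTER_CUBIC))
s["R"]=cv2.Rodrigues(np.array(s["rvec"],float))[0]; s["t"]=np.array(s["tvec"],float).ravel(); W=cloud(s); T=tool(W,o); z=T[...,2]
m=(z>.02)&(z<.06)&(T[...,0]>.12)&(T[...,0]<.16)&(abs(T[...,1])<.03); print("leg scene (tool)",m.sum(),np.median(T[m],0),np.percentile(T[m],[5,95],0).tolist())
m=(z>.03)&(z<.045)&(T[...,0]>.07)&(T[...,0]<.122)&(abs(T[...,1])<.04); print("hook scene",m.sum(),np.percentile(T[m],[1,99],0).tolist())
E
```

```text
[0.45340808 0.22679939 0.02742032] [3.14158671e+00 1.26434912e-04 1.43486066e-01] [ 0.77177333 -0.50278436 -1.75493097]
plate 0.02 [-0.0453  0.0436] -0.0009
plate 0.05 [-0.0454  0.0433] -0.001
plate 0.08 [-0.0452  0.0434] -0.0009
plate 0.12 [-0.0799  0.0434] -0.0182
leg scene (tool) 103 [0.13472716 0.00197835 0.04089587] [[0.1314518680485842, -0.002492191724826933, 0.022608252137106342], [0.1407282758051949, 0.005487754563930443, 0.05836136372410106]]
hook scene 197 [[0.07106855100192479, -0.02264945674502772, 0.03056253015338068], [0.11496157921658326, 0.02509666155649993, 0.039775447884784584]]
```

View pics/s2.png

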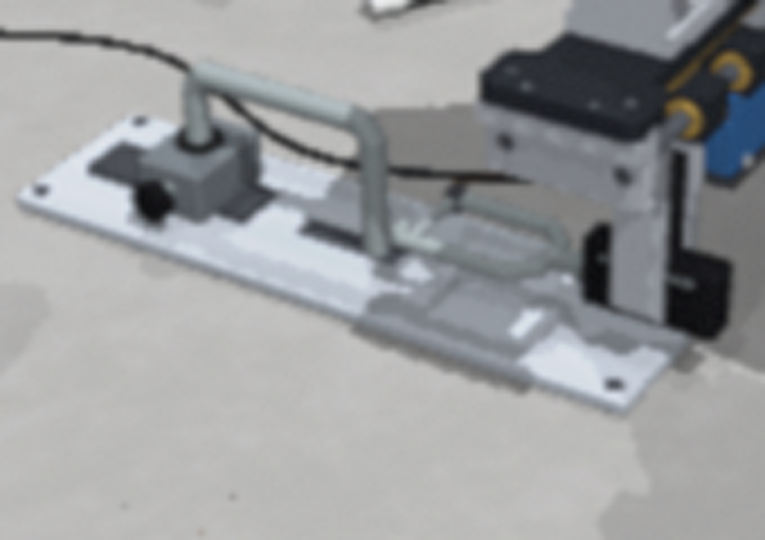

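The crop shows the hook (gate near (430,240)) lined up just before the leg at (378,200), with the gripper clear of everything. Pushing on slowly.

Request:
send_rows(
  rows=[
    {"dx": 5, "dy": 0, "dz": 0, "roll": 0, "jaw": 1},
    {"dx": 5, "dy": 0, "dz": 0, "roll": 0, "jaw": 1},
    {"dx": 3, "dy": 0, "dz": 0, "roll": 0, "jaw": 1},
    {"dx": 2, "dy": 0, "dz": 0, "roll": 0, "jaw": 1},
    {"dx": 2, "dy": 0, "dz": 0, "roll": 0, "jaw": 1},
    {"dx": 2, "dy": 0, "dz": 0, "roll": 0, "jaw": 1},
    {"dx": 2, "dy": 0, "dz": 0, "roll": 0, "jaw": 1},
    {"dx": 2, "dy": 0, "dz": 0, "roll": 0, "jaw": 1},
    {"dx": 2, "dy": 0, "dz": 0, "roll": 0, "jaw": 1},
  ],
)

```text
time_s: 6.93
ee_pos: [0.4781, 0.2301, 0.0274]
eef_rot: [3.141, 0.001, 0.143]
force: [-1.9, -1.6, -1.9]
grip_width: 0.0175
grip_force: 50.0
```

Request:
send_rows(
  rows=[
    {"dx": 2, "dy": 0, "dz": 0, "roll": 0, "jaw": 1},
    {"dx": 2, "dy": 0, "dz": 0, "roll": 0, "jaw": 1},
    {"dx": 2, "dy": 0, "dz": 0, "roll": 0, "jaw": 1},
  ],
)

```text
time_s: 7.18
ee_pos: [0.4841, 0.231, 0.0273]
eef_rot: [3.142, 0.001, 0.143]
force: [-3.7, 0.2, -2.7]
grip_width: 0.0176
grip_force: 50.0
```

Request:
send_rows(
  rows=[
    {"dx": 2, "dy": 0, "dz": 0, "roll": 0, "jaw": 1},
    {"dx": 2, "dy": 0, "dz": 0, "roll": 0, "jaw": 1},
  ],
)

```text
time_s: 7.35
ee_pos: [0.488, 0.2316, 0.0272]
eef_rot: [3.141, 0.001, 0.143]
force: [-4.4, -0.2, -2.2]
grip_width: 0.0176
grip_force: 50.0
```

Request:
send_rows(
  rows=[
    {"dx": 2, "dy": 0, "dz": 0, "roll": 0, "jaw": 1},
    {"dx": 2, "dy": 0, "dz": 0, "roll": 0, "jaw": 1},
    {"dx": 2, "dy": 0, "dz": 0, "roll": 0, "jaw": 1},
    {"dx": 2, "dy": 0, "dz": 0, "roll": 0, "jaw": 1},
  ],
)

```text
time_s: 7.68
ee_pos: [0.4962, 0.2326, 0.0274]
eef_rot: [3.141, 0.0, 0.143]
force: [-3.6, -1.8, -1.8]
grip_width: 0.0178
grip_force: 50.0
```

Request:
send_rows(
  rows=[
    {"dx": 2, "dy": 0, "dz": 0, "roll": 0, "jaw": 1},
    {"dx": 2, "dy": 0, "dz": 0, "roll": 0, "jaw": 1},
    {"dx": 2, "dy": 0, "dz": 0, "roll": 0, "jaw": 1},
    {"dx": 2, "dy": 0, "dz": 0, "roll": 0, "jaw": 1},
  ],
)

```text
time_s: 8.02
ee_pos: [0.5043, 0.2339, 0.0275]
eef_rot: [3.142, -0.0, 0.143]
force: [-2.4, -2.5, -1.5]
grip_width: 0.0176
grip_force: 50.0
```

Request:
send_rows(
  rows=[
    {"dx": 2, "dy": 0, "dz": 0, "roll": 0, "jaw": 1},
    {"dx": 2, "dy": 0, "dz": 0, "roll": 0, "jaw": 1},
    {"dx": 2, "dy": 0, "dz": 0, "roll": 0, "jaw": 1},
    {"dx": 2, "dy": 0, "dz": 0, "roll": 0, "jaw": 1},
  ],
)

```text
time_s: 8.35
ee_pos: [0.5122, 0.235, 0.0275]
eef_rot: [-3.142, -0.0, 0.143]
force: [-2.0, -2.3, -1.9]
grip_width: 0.0177
grip_force: 50.0
```

Request:
send_rows(
  rows=[
    {"dx": 2, "dy": 0, "dz": 0, "roll": 0, "jaw": 1},
    {"dx": 2, "dy": 0, "dz": 0, "roll": 0, "jaw": 1},
    {"dx": 2, "dy": 0, "dz": 0, "roll": 0, "jaw": 1},
  ],
)

```text
time_s: 8.6
ee_pos: [0.5183, 0.2359, 0.0276]
eef_rot: [-3.142, -0.001, 0.143]
force: [0.3, -1.8, -1.5]
grip_width: 0.0178
grip_force: 50.0
```

Request:
send_rows(
  rows=[
    {"dx": 1.5, "dy": 0, "dz": 0, "roll": 0, "jaw": 1},
    {"dx": 1.5, "dy": 0, "dz": 0, "roll": 0, "jaw": 1},
    {"dx": 1.5, "dy": 0, "dz": 0, "roll": 0, "jaw": 1},
  ],
)

```text
time_s: 8.85
ee_pos: [0.5226, 0.2368, 0.0276]
eef_rot: [-3.141, -0.001, 0.144]
force: [0.2, -0.7, -1.7]
grip_width: 0.0175
grip_force: 50.0
```

Request:
send_rows(
  rows=[
    {"dx": 1, "dy": 0, "dz": 0, "roll": 0, "jaw": 1},
    {"dx": 1, "dy": 0, "dz": 0, "roll": 0, "jaw": 1},
  ],
)

```text
time_s: 9.02
ee_pos: [0.5244, 0.237, 0.0275]
eef_rot: [-3.141, -0.0, 0.144]
force: [-0.6, -0.1, -2.6]
grip_width: 0.0178
grip_force: 50.0
```

Request:
send_rows(
  rows=[
    {"dx": 1, "dy": 0, "dz": 0, "roll": 0, "jaw": 1},
    {"dx": 1, "dy": 0, "dz": 0, "roll": 0, "jaw": 1},
    {"dx": 0, "dy": 0, "dz": 0, "roll": 0, "jaw": 1},
  ],
)

```text
time_s: 9.27
ee_pos: [0.5264, 0.2372, 0.0275]
eef_rot: [-3.142, -0.0, 0.143]
force: [0.4, 0.7, -1.9]
grip_width: 0.0177
grip_force: 50.0
```

```bash
python3 - <<'E'
from h import *
o=get_obs(); print(o["ee_pos"],o["eef_rot"],o["force"])
a=[]
c=cam("wrist"); a.append(c["frame"][0:260,130:430,::-1]); 
s=cam("scene"); a.append(s["frame"][150:280,190:340,::-1])
np.savez("pics/w3.npz",**{k:c[k] for k in("frame","z_map","camera_matrix","R","t")})
cv2.imwrite("pics/c3.png",np.hstack([cv2.resize(a[0],(400,347)),cv2.resize(a[1],(400,347),interpolation=cv2.INTER_CUBIC)]))
E
```

```text
[0.52636345 0.23718613 0.02746918] [-3.14154378e+00 -1.23282175e-04  1.43451705e-01] [ 0.38680217  0.65558637 -1.89766291]
```

View pics/c3.png

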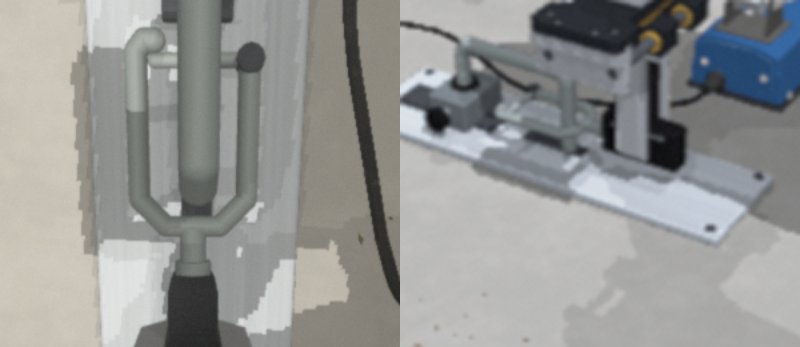

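The left half shows the leg inside the hook, with the gate shut as a straight bar from the nose (150,58) to the pivot (250,58). Pulling back now.

Request:
send_rows(
  rows=[
    {"dx": -4, "dy": 0, "dz": 0, "roll": 0, "jaw": 1},
    {"dx": -5, "dy": 0, "dz": 0, "roll": 0, "jaw": 1},
    {"dx": -5, "dy": 0, "dz": 0, "roll": 0, "jaw": 1},
    {"dx": -5, "dy": 0, "dz": 0, "roll": 0, "jaw": 1},
    {"dx": -4, "dy": 0, "dz": 0, "roll": 0, "jaw": 1},
    {"dx": -2, "dy": 0, "dz": 0, "roll": 0, "jaw": 1},
    {"dx": -1, "dy": 0, "dz": 0, "roll": 0, "jaw": 1},
    {"dx": 0, "dy": 0, "dz": 0, "roll": 0, "jaw": 1},
  ],
)

```text
time_s: 10.03
ee_pos: [0.5004, 0.2334, 0.0275]
eef_rot: [-3.142, -0.0, 0.143]
force: [-0.2, 0.1, -1.8]
grip_width: 0.018
grip_force: 50.0
```

Request:
send_rows(
  rows=[
    {"dx": -1, "dy": 0, "dz": 0, "roll": 0, "jaw": 1},
    {"dx": -1, "dy": 0, "dz": 0, "roll": 0, "jaw": 1},
    {"dx": -1, "dy": 0, "dz": 0, "roll": 0, "jaw": 1},
  ],
)

```text
time_s: 10.28
ee_pos: [0.4975, 0.2329, 0.0274]
eef_rot: [3.142, 0.0, 0.143]
force: [-0.1, 0.1, -2.1]
grip_width: 0.0176
grip_force: 50.0
```

Request:
send_rows(
  rows=[
    {"dx": -1, "dy": 0, "dz": 0, "roll": 0, "jaw": 1},
    {"dx": -1, "dy": 0, "dz": 0, "roll": 0, "jaw": 1},
    {"dx": 0, "dy": 0, "dz": 0, "roll": 0, "jaw": 1},
  ],
)

```text
time_s: 10.53
ee_pos: [0.4954, 0.2326, 0.0274]
eef_rot: [3.142, 0.0, 0.143]
force: [0.0, -0.1, -2.3]
grip_width: 0.018
grip_force: 50.0
```

Request:
send_rows(
  rows=[
    {"dx": -1, "dy": 0, "dz": 0, "roll": 0, "jaw": 1},
    {"dx": -1, "dy": 0, "dz": 0, "roll": 0, "jaw": 1},
    {"dx": 0, "dy": 0, "dz": 0, "roll": 0, "jaw": 1},
  ],
)

```text
time_s: 10.78
ee_pos: [0.4934, 0.2324, 0.0274]
eef_rot: [3.142, 0.0, 0.143]
force: [0.5, -0.5, -1.4]
grip_width: 0.0179
grip_force: 50.0
```

Request:
send_rows(
  rows=[
    {"dx": -1, "dy": 0, "dz": 0, "roll": 0, "jaw": 1},
    {"dx": -1, "dy": 0, "dz": 0, "roll": 0, "jaw": 1},
    {"dx": 0, "dy": 0, "dz": 0, "roll": 0, "jaw": 1},
  ],
)

```text
time_s: 11.03
ee_pos: [0.4917, 0.2321, 0.0275]
eef_rot: [-3.142, -0.001, 0.143]
force: [2.3, -0.2, -2.4]
grip_width: 0.0174
grip_force: 50.0
```

Contact. Building up the pull.

Request:
send_rows(
  rows=[
    {"dx": -1, "dy": 0, "dz": 0, "roll": 0, "jaw": 1},
    {"dx": 0, "dy": 0, "dz": 0, "roll": 0, "jaw": 1},
  ],
)

```text
time_s: 11.2
ee_pos: [0.4909, 0.232, 0.0276]
eef_rot: [-3.141, -0.001, 0.143]
force: [3.2, 1.2, -3.7]
grip_width: 0.0178
grip_force: 50.0
```

Request:
send_rows(
  rows=[
    {"dx": -0.7, "dy": 0, "dz": 0, "roll": 0, "jaw": 1},
    {"dx": 0, "dy": 0, "dz": 0, "roll": 0, "jaw": 1},
  ],
)

```text
time_s: 11.37
ee_pos: [0.4903, 0.2319, 0.0276]
eef_rot: [-3.141, -0.001, 0.143]
force: [6.4, 1.6, -3.8]
grip_width: 0.0177
grip_force: 50.0
```

Request:
send_rows(
  rows=[
    {"dx": -0.7, "dy": 0, "dz": 0, "roll": 0, "jaw": 1},
    {"dx": 0, "dy": 0, "dz": 0, "roll": 0, "jaw": 1},
    {"dx": 0, "dy": 0, "dz": 0, "roll": 0, "jaw": 1},
  ],
)

```text
time_s: 11.62
ee_pos: [0.4899, 0.2319, 0.0277]
eef_rot: [-3.141, -0.002, 0.143]
force: [7.4, 1.1, -4.3]
grip_width: 0.0176
grip_force: 50.0
```

Request:
send_rows(
  rows=[
    {"dx": -0.7, "dy": 0, "dz": 0, "roll": 0, "jaw": 1},
    {"dx": 0, "dy": 0, "dz": 0, "roll": 0, "jaw": 1},
    {"dx": 0, "dy": 0, "dz": 0, "roll": 0, "jaw": 1},
  ],
)

```text
time_s: 11.87
ee_pos: [0.4894, 0.2318, 0.0277]
eef_rot: [-3.141, -0.002, 0.143]
force: [8.4, 1.0, -5.0]
grip_width: 0.0178
grip_force: 50.0
```

Request:
send_rows(
  rows=[
    {"dx": -0.7, "dy": 0, "dz": 0, "roll": 0, "jaw": 1},
    {"dx": 0, "dy": 0, "dz": 0, "roll": 0, "jaw": 1},
    {"dx": 0, "dy": 0, "dz": 0, "roll": 0, "jaw": 1},
  ],
)

```text
time_s: 12.12
ee_pos: [0.4889, 0.2317, 0.0278]
eef_rot: [-3.141, -0.003, 0.143]
force: [10.5, 1.6, -5.7]
grip_width: 0.0173
grip_force: 50.0
```

Request:
send_rows(
  rows=[
    {"dx": 0, "dy": 0, "dz": 0, "roll": 0, "jaw": 1},
    {"dx": 0, "dy": 0, "dz": 0, "roll": 0, "jaw": 1},
    {"dx": 0, "dy": 0, "dz": 0, "roll": 0, "jaw": 1},
    {"dx": 0, "dy": 0, "dz": 0, "roll": 0, "jaw": 1},
  ],
)

```text
time_s: 12.45
ee_pos: [0.4889, 0.2317, 0.0278]
eef_rot: [-3.141, -0.003, 0.143]
force: [9.4, 1.4, -4.9]
grip_width: 0.0176
grip_force: 50.0
```

Request:
send_rows(
  rows=[
    {"dx": 0, "dy": 0, "dz": 0, "roll": 0, "jaw": 1},
    {"dx": 0, "dy": 0, "dz": 0, "roll": 0, "jaw": 1},
    {"dx": 0, "dy": 0, "dz": 0, "roll": 0, "jaw": 1},
    {"dx": 0, "dy": 0, "dz": 0, "roll": 0, "jaw": 1},
  ],
)

```text
time_s: 12.78
ee_pos: [0.4889, 0.2317, 0.0277]
eef_rot: [-3.141, -0.003, 0.143]
force: [9.5, 1.8, -6.6]
grip_width: 0.0181
grip_force: 50.0
```

Request:
send_rows(
  rows=[
    {"dx": 0, "dy": 0, "dz": 0, "roll": 0, "jaw": 1},
    {"dx": 1, "dy": 0, "dz": 0, "roll": 0, "jaw": 1},
    {"dx": 2, "dy": 0, "dz": 0, "roll": 0, "jaw": 1},
    {"dx": 4, "dy": 0, "dz": 0, "roll": 0, "jaw": 1},
    {"dx": 5, "dy": 0, "dz": 0, "roll": 0, "jaw": 1},
    {"dx": 5, "dy": 0, "dz": 2, "roll": 0, "jaw": 1},
    {"dx": 3, "dy": 0, "dz": 3, "roll": 0, "jaw": 1},
    {"dx": 0, "dy": 0, "dz": 3, "roll": 0, "jaw": 1},
    {"dx": 0, "dy": 0, "dz": 2, "roll": 0, "jaw": 1},
    {"dx": 0, "dy": 0, "dz": 1, "roll": 0, "jaw": 1},
    {"dx": 0, "dy": 0, "dz": 0, "roll": 0, "jaw": 1},
  ],
)

```text
time_s: 13.7
ee_pos: [0.5073, 0.2343, 0.016]
eef_rot: [3.141, 0.001, 0.143]
force: [-0.5, -0.2, -0.6]
grip_width: 0.0176
grip_force: 50.0
```

Request:
send_rows(
  rows=[
    {"dx": 0, "dy": 0, "dz": 1, "roll": 0, "jaw": 1},
    {"dx": 0, "dy": 0, "dz": 0.7, "roll": 0, "jaw": 1},
    {"dx": 0, "dy": 0, "dz": 0, "roll": 0, "jaw": 1},
  ],
)

```text
time_s: 13.95
ee_pos: [0.5075, 0.2344, 0.0147]
eef_rot: [3.142, 0.0, 0.143]
force: [-0.5, -0.6, -1.3]
grip_width: 0.0178
grip_force: 50.0
```

Request:
send_rows(
  rows=[
    {"dx": 0, "dy": 0, "dz": 0.7, "roll": 0, "jaw": 1},
    {"dx": 0, "dy": 0, "dz": 0, "roll": 0, "jaw": 1},
  ],
)

```text
time_s: 14.12
ee_pos: [0.5076, 0.2344, 0.014]
eef_rot: [-3.142, 0.0, 0.143]
force: [0.4, -0.7, -2.0]
grip_width: 0.0175
grip_force: 50.0
```

Request:
send_rows(
  rows=[
    {"dx": 0, "dy": 0, "dz": 0.6, "roll": 0, "jaw": 1},
    {"dx": 0, "dy": 0, "dz": 0, "roll": 0, "jaw": 1},
  ],
)

```text
time_s: 14.28
ee_pos: [0.5076, 0.2344, 0.0134]
eef_rot: [-3.142, -0.0, 0.143]
force: [0.7, -0.5, -1.7]
grip_width: 0.0175
grip_force: 50.0
```

Request:
send_rows(
  rows=[
    {"dx": 0, "dy": 0, "dz": 0.6, "roll": 0, "jaw": 1},
    {"dx": 0, "dy": 0, "dz": 0, "roll": 0, "jaw": 1},
  ],
)

```text
time_s: 14.45
ee_pos: [0.5077, 0.2344, 0.0134]
eef_rot: [3.142, -0.0, 0.143]
force: [-4.5, -2.0, 4.9]
grip_width: 0.0175
grip_force: 50.0
```

```bash
python3 - <<'E'
from h import *
o=get_obs(); print(o["force"],o["ee_pos"]); c=cam("wrist"); T=tool(cloud(c),o); z=T[...,2]
m=(z>.02)&(z<.04)&(T[...,0]>.06)&(T[...,0]<.1)&(abs(abs(T[...,1])-.02)<.003); print("hook top",np.median(z[m]))
p=(z<.014)&(T[...,0]>.04)&(T[...,0]<.1)&(abs(T[...,1]+.034)<.005); print("plate",np.median(z[p]))
E
```

```text
[-4.48000035 -2.01893917  4.89141877] [0.50766213 0.23441998 0.0133682 ]
hook top 0.024674803939296837
plate 0.008167618980425586
```

Request:
send_rows(
  rows=[
    {"dx": 0, "dy": 0, "dz": -0.3, "roll": 0, "jaw": 1},
    {"dx": 0, "dy": 0, "dz": 0, "roll": 0, "jaw": 0.5},
    {"dx": 0, "dy": 0, "dz": 0, "roll": 0, "jaw": 0.3},
    {"dx": 0, "dy": 0, "dz": 0, "roll": 0, "jaw": 0.1},
    {"dx": 0, "dy": 0, "dz": 0, "roll": 0, "jaw": 0},
    {"dx": 0, "dy": 0, "dz": 0, "roll": 0, "jaw": 0},
    {"dx": 0, "dy": 0, "dz": 0, "roll": 0, "jaw": 0},
    {"dx": 0, "dy": 0, "dz": 0, "roll": 0, "jaw": 0},
  ],
  force=10,
)

```text
time_s: 15.17
ee_pos: [0.5076, 0.2344, 0.0131]
eef_rot: [3.142, 0.0, 0.143]
force: [0.4, 0.3, -0.7]
grip_width: 0.0467
grip_force: 0.0
```

Released. Straight up.

Request:
send_rows(
  rows=[
    {"dx": 0, "dy": 0, "dz": -5, "roll": 0, "jaw": 0},
    {"dx": 0, "dy": 0, "dz": -10, "roll": 0, "jaw": 0},
    {"dx": 0, "dy": 0, "dz": -20, "roll": 0, "jaw": 0},
    {"dx": 0, "dy": 0, "dz": -25, "roll": 0, "jaw": 0},
    {"dx": 0, "dy": 0, "dz": -30, "roll": 0, "jaw": 0},
    {"dx": 0, "dy": 0, "dz": -30, "roll": 0, "jaw": 0},
    {"dx": -10, "dy": 0, "dz": -20, "roll": 0, "jaw": 0},
    {"dx": -20, "dy": 0, "dz": 0, "roll": 0, "jaw": 0},
    {"dx": -20, "dy": 0, "dz": 0, "roll": 0, "jaw": 0},
    {"dx": 0, "dy": 0, "dz": 0, "roll": 0, "jaw": 0},
    {"dx": 0, "dy": 0, "dz": 0, "roll": 0, "jaw": 0},
  ],
)

```text
time_s: 16.08
ee_pos: [0.458, 0.2274, 0.1544]
eef_rot: [-3.141, -0.002, 0.144]
force: [0.9, -0.8, 0.1]
grip_width: 0.0471
grip_force: 0.0
```

```bash
python3 - <<'E'
from h import *
o=get_obs(); print(o["force"],o["ee_pos"],o["time_s"])
c=cam("wrist"); s=cam("scene")
cv2.imwrite("pics/f.png",np.hstack([cv2.resize(c["frame"][:,:,::-1],(400,300)),cv2.resize(s["frame"][150:285,180:360,::-1],(400,300),interpolation=cv2.INTER_CUBIC)]))
E
```

```text
[ 0.91332221 -0.80121182  0.12362938] [0.45802585 0.22739046 0.15441931] 16.0833
```

View pics/f.png

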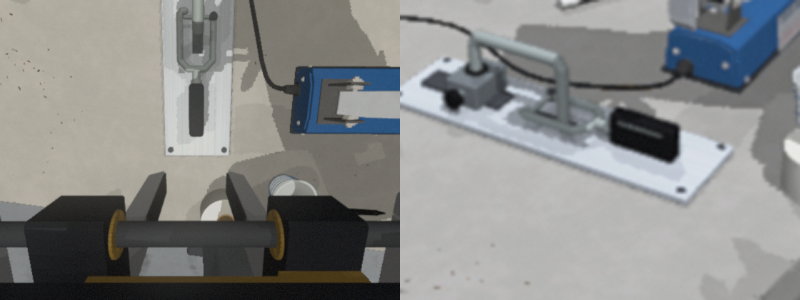

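The tag lies flat on the plate, handle at wrist (196,110), with the eye's leg inside the closed hook. The gripper is clear and the cup and roll are in place.

```bash
python3 -c "
from station import *
print(hand_in())"
```

```text
the job is handed in; nothing more can be done
None
```

The tag is clipped on the eye, the catch held about 9.5–10.5 N of straight pull for 0.66 s, and the tag is lying flat on the plate, released; I handed the job in at about 16 s, and the hand-in returned no verdict.

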